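# Refit the toy truck's wheel and push its R-clip home

### The arm

A 7-joint arm with a two-finger parallel gripper is mounted at the origin on the work surface. World frame = base frame: x ahead of the robot, y to its left, z up, the work surface at z = 0. Lengths are in m, angles in rad, forces in N, time in s.
With the tool pointing down it reaches from about 0.4 to 0.85 m from the base axis. Payload 10.4 kg.
Tool frame: the origin (TCP) lies on the centre line of the jaws, within the pads' length; the fingertips stand 11 mm ahead of it and the grasp point (between the pads) lies 8 mm behind it (tip_reach is the distance from the TCP to the fingertips, in m); z points along the fingers, y is the line along which they close (so a half turn about z gives the same grasp; the last joint's range is limited). The gripper opens to 85 mm and grips with 20 to 120 N. Pads are 22 mm wide; open, the fingers measure 114 mm over their backs; the gripper's body (76 mm by 85 mm) begins 54 mm behind the grasp point. The pads swing forward as they close: fully open they stand 13 mm farther back than shut.
Start: joints at [1.099, 0.332, -0.065, 1.46, 0.022, 1.35, -0.088], TCP at [0.271, -0.563, 0.242] pointing down, gripper open.
Joint ranges: [-2.6, 2.6], [-0.5, 2.12], [-1.47, 1.34], [0.16, 2.42], [-1.27, 4.41], [0.06, 2.06], [-2.6, 2.6]. Speed limits (rad/s): [2.22, 2.22, 2.79, 2.79, 3.14, 3.14, 3.14].

### API

Orientations are given as a unit quaternion [x, y, z, w].
In Python, from workcell import get_obs, camera, hand_in, tip_reach gives the robot as it stands. The module is installed in compiled form; this text tells all that it offers.
- The arm moves only by the tool move_arm, never from a script. Its argument "plan" is a list of rows, each an object with "delta_pos": the shift along the tool's x, y, z in parts of the range, where 1.0 means 1 m, a list of three; "turn": the turn, a rotation vector about the tool's x, y, z in a scale on which 1.0 is 2 pi rad, a list of three; "fingers": the closure, from 0 (fully open) to 1 (shut). A call has 1 to 12 rows; each row is the pose to reach, as a shift and turn from the pose commanded when the call began, along the tool's axes at that moment; what a row does not reach only later rows make up. A row lasts 1/8 s, in which the tool goes at most 62.5 mm and 10.7 degrees, less where a joint would pass 70% of its speed; a pose out of reach is approached as far as the arm can. A call with a gripper value outside its range is refused whole. The fingers move at their own pace and stop on an object; "force" is the grip in N (left out, the last holds). Time passes only in rows, so rows that repeat a pose let the fingers close. It gives the time, the measured TCP pose, the force, the opening and the grip force at its end, in the units of the state.
- get_obs(): the state, without advancing time (a new reading comes with each control period).
- camera(name): name is "scene" or "top" or "wrist"; returns a dict with "color" (400x640x3 uint8, red, green, blue), "range_z" (400x640 float32, m along the optical axis (not along the pixel's ray), 0 where there is no reading), "fx", "fy", "cx", "cy" (pixels), "R" (3x3) and "t" (3): a world point X has camera coordinates R X + t; the wrist camera has in their place "tool_from_camera" (4x4, takes a point from camera to tool coordinates, whose origin is the TCP and whose axes are the flange's). Camera axes: x right, y down, z forward; pixel columns grow to the right and rows downward; lengths in m; the calibration is good to about 2 mm. A picture is of the moment at which its call begins: read the wrist's pose just before it.
- hand_in(): hands the job in; it is judged then, once.
The state is a dict: "clock": time; "joint_pos": joint angles; "joint_velocities": joint speeds; "tau": joint torques, N m; "position": TCP position; "ee_rot": TCP orientation; "ft_force": force on the tool from outside, world axes, zero at the start; "torque": the same for the moment, N m; "grip_width": opening from 0.0 (shut) to 1.0 (fully open); "grasp_force": force on a finger pad.
Only numpy, scipy, OpenCV 4.12 (cv2) and the standard library are available. Lean on these libraries where they do the work, as an engineer would, in place of code of your own. Each camera call takes 0.05 s, during which the arm holds its last target. There are 200 camera calls.

### The job

Put the loose wheel back on the bare axle of the toy truck, hub boss up and right down on its collar, then push the R-clip with the black grip through the cross hole above the hub until its bent leg snaps over the axle and holds it. With its wheel off the axle can have slid up or down in its tube, so feel where its end and hole are, and push gently, without forcing the wire; leave the other things on the table where they are, and let go of everything at the end.

Things in the scene. Friction and masses are not known exactly. Their poses are not given: they have to be found in the camera images.
- truck: Pink toy dump truck, 430 mm long, clamped on its side on wooden blocks (fixed), so its axles stand upright. Origin: on the bare rear axle's line at table height; +y to the cab and the finished front wheel (230 mm off), +x to its roof, z up. Chassis (z to 154 mm) begins at x = 5, dump bed (z to 182 mm) at x = 62 mm, tail at y = -100 mm; at -x all is free.
- collar (a point): Centre of the collar face on the bare rear axle, 160 mm above the table; axes as the truck's. The loose wheel's underside belongs on this collar (24 mm across). The steel axle standing up through it is 12 mm thick, with a chamfered end 64 to 80 mm above this face.
- hole_mid (a point): Point on the axle's line 55 mm above the collar face, fixed to the truck; axes as its. The axle's cross hole (5.6 mm wide, 5.2 high, slightly countersunk, right through along x) is here only on average: with a wheel off, the axle can be slid endwise (not turned), so the hole stands up to 8 mm higher or lower, its centre always 17 mm below the axle's end. The axle is tight: under 30 N it stays.
- wheel: The loose wheel, flat on the table, outer side up: black tyre 110 mm across and 40 mm high, lime green disc, bore 15.5 mm, 180 to 340 g. Origin: centre of its underside, which sits on the collar; z up along its bore.
- wheel_boss (a point): Top centre of the wheel's hub boss, 43 mm above the underside. The boss is 32 mm across; the dish round it is 84 mm across, its floor 17 mm below this point, the tyre's side 3 mm below it.
- clip: The R-clip to use, the larger one, lying flat: 3.6 mm steel wire, 100 mm long with its black grip, 32 g. Origin: on the straight leg's centre line, where the axle's centre lies once home; wire underside 1.8 mm below. x to the straight leg's tip, which goes through the hole, y to the springy bent leg, which passes outside the axle, z up. Eye: x -48 to -32, y -2 to 15 mm.
- clip_grip (a point): Centre of the clip's black moulded grip: at x -62, y 3, z 7 mm in the clip's frame. The grip is 26 mm along x, 12 mm along y, 18 mm high; its flat underside is level with the wire's.
- clip_tip (a point): Tip of the clip's straight leg, cut square, edge broken, 23.8 mm ahead of the clip's origin. The bent leg meets the axle 15 mm before home; the push peaks at 6 to 18 N some 8 to 12 mm before home, then falls and turns to a pull as the bulge passes the axle. Home, the clip grips the axle within 2 mm of its origin and may sag by 0.25 rad; pushed on, it resists, and over 20 N rides past its seat.
- small_clip: A smaller bare R-clip without a grip, 46 mm long, a spare for another axle: leave it. Origin between its legs, on the straight one.
- jar: Glass jar with a few screws, 76 mm across, 62 mm tall; leave it. Origin under its centre.
- bit_box: Box of screwdriver bits, 75 x 115 x 28 mm with a clear lid standing open to 75 mm high; leave it. Origin under its centre.
- meter: Orange multimeter, 75 x 145 x 45 mm, lying flat; leave it. Origin under its centre.
- screwdriver: Screwdriver with a green handle, lying in front of the robot; leave it. Origin under its centre.
Not all that is in view belongs to the job. Several things have the shape of the clip; the one meant has the colours described above.

How it is judged:
By the outcome, as a careful person would: the job done as asked, in the order asked, and still so for the second after the job is handed in, with the robot touching nothing.
It also fails if it takes over 72 s, if anything falls off the work surface, if the arm or the gripper's body presses on something with over 40 N, if the wrist force passes 120 N, or if a joint passes its speed limit or range.

## Working session

There is one attempt and no reset: what is moved stays moved. The work goes in short steps, Python scripts to look and compute and a tool call to move; the robot and the scene stay as the last step left them, time stands still between calls to the robot, and variables do not carry over. Pictures are saved under pics/ and viewed, at most 13 in all, crops included, and the job is handed in when it is done.

Besides the shell and the picture viewer there is one more tool, called by a JSON object that holds its "op" and its "data", one argument or row to a line. move_arm: Moves the arm, as the interface text tells. Its arguments: {"type":"object","properties":{"plan":{"type":"array","items":{"type":"object","properties":{"delta_pos":{"type":"array","items":{"type":"number"}},"turn":{"type":"array","items":{"type":"number"}},"fingers":{"type":"number"}}}},"force":{"type":"number"}},"required":["plan"]}

```bash
mkdir -p pics
cat > h.py <<'E'
import numpy as np, cv2, pickle
from scipy.spatial.transform import Rotation as Rn
from workcell import get_obs, camera, hand_in, tip_reach
def shot(n,fn=None):
    o=get_obs(); c=camera(n)
    if n=="wrist":
        T=np.eye(4); T[:3,:3]=Rn.from_quat(o["ee_rot"]).as_matrix(); T[:3,3]=o["position"]
        W=T@np.array(c["tool_from_camera"]); c["R"]=W[:3,:3].T; c["t"]=-W[:3,:3].T@W[:3,3]
    if fn:
        cv2.imwrite("pics/%s.png"%fn,c["color"][:,:,::-1]); pickle.dump(c,open(fn+".pkl","wb"))
    return c
def load(fn): return pickle.load(open(fn+".pkl","rb"))
def onplane(c,u,v,z):
    d=c["R"].T@np.array([(u-c["cx"])/c["fx"],(v-c["cy"])/c["fy"],1]); o=-c["R"].T@np.array(c["t"])
    return o+d*(z-o[2])/d[2]
def pt(c,u,v):
    r=c["range_z"][int(v),int(u)]; return c["R"].T@(np.array([(u-c["cx"])/c["fx"]*r,(v-c["cy"])/c["fy"]*r,r])-c["t"])
def cloud(c):
    v,u=np.mgrid[:400,:640]; r=c["range_z"]; P=np.stack([(u-c["cx"])/c["fx"]*r,(v-c["cy"])/c["fy"]*r,r],-1)-c["t"]
    return P@c["R"]
def proj(c,X):
    p=c["R"]@np.array(X)+c["t"]; return np.array([c["fx"]*p[0]/p[2]+c["cx"],c["fy"]*p[1]/p[2]+c["cy"]])
def two(c1,p1,c2,p2):
    A=[];b=[]
    for c,(u,v) in((c1,p1),(c2,p2)):
        d=c["R"].T@np.array([(u-c["cx"])/c["fx"],(v-c["cy"])/c["fy"],1]); d/=np.linalg.norm(d); o=-c["R"].T@np.array(c["t"])
        M=np.eye(3)-np.outer(d,d); A.append(M); b.append(M@o)
    X=np.linalg.solve(sum(A),sum(b)); return X,[np.linalg.norm(a@X-q) for a,q in zip(A,b)]
E
python3 - <<'E'
from h import *
o=get_obs(); print(o, tip_reach)
a=shot("top","top0"); b=shot("scene","scene0"); 
for c in(a,b): print(c["fx"],c["cx"],c["cy"],-c["R"].T@c["t"],c["R"])
cv2.imwrite("pics/both.png",np.vstack([a["color"],b["color"]])[:,:,::-1][::1].copy()[:800])
E
```

```text
{'clock': 0.0, 'joint_pos': array([ 1.09941652,  0.33289064, -0.06470524,  1.4609587 ,  0.02159415,
        1.34991844, -0.08851237]), 'joint_velocities': array([-2.79191930e-04,  5.02504178e-04,  3.89615323e-04, -2.38711096e-04,
        8.16938318e-05, -5.77843388e-04, -2.38742112e-04]), 'tau': array([-5.79348907e-04, -6.25443435e+01,  4.91358095e-02, -3.91604948e+01,
        1.61987019e-02,  1.01132621e-02,  3.45748117e-05]), 'position': array([ 0.27100331, -0.56277351,  0.24149593]), 'ee_rot': array([ 9.74928368e-01,  2.22517707e-01, -1.94914332e-04, -7.13760217e-04]), 'ft_force': array([ 1.37536616, -0.99060877,  1.21879106]), 'torque': array([ 0.04927644,  0.03593418, -0.00833457]), 'grasp_force': 0.0, 'grip_width': 1.0005283717073605} 0.011
516.0914501403122 313.7040517926369 191.0531658135218 [ 0.44929961 -0.09186566  1.2594807 ] [[-0.02498903 -0.99961859 -0.01175642]
 [-0.99863223  0.02550119 -0.04564386]
 [ 0.04592626  0.01059974 -0.99888859]]
486.954502143886 311.9273129657209 198.083586223493 [ 1.16436098 -0.05592911  1.01251769] [[ 0.00548864  0.99985665 -0.01601702]
 [ 0.78672578 -0.01420482 -0.61713919]
 [-0.61727824 -0.00921375 -0.78669097]]
```

View pics/top0.png

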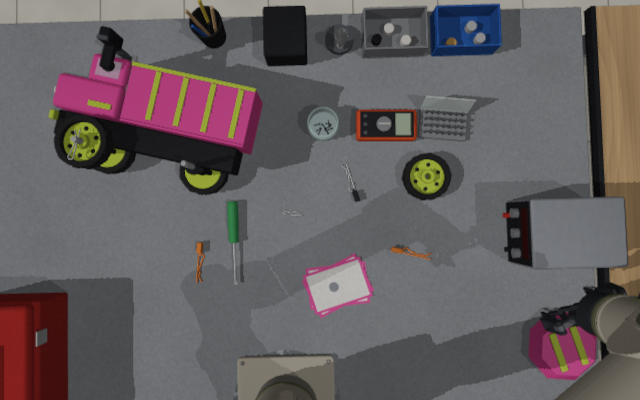

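View pics/scene0.png

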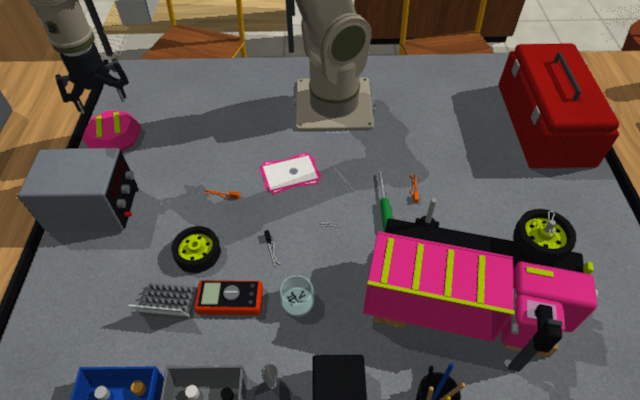

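The top view shows the wheel at (427,176), the black-gripped clip at (350,180) with its grip at (356,196), and the bare axle near (188,163). In the scene view these are at (196,249), (271,248) and (432,208).

Run:
```python
from h import *
a=load("top0"); b=load("scene0")
def crop(c,u,v,w,h,s): return cv2.resize(c["color"][v:v+h,u:u+w],(w*s,h*s),interpolation=cv2.INTER_CUBIC)
W=np.vstack([np.hstack([crop(a,165,145,66,50,6),crop(b,400,190,66,50,6)]),np.hstack([crop(a,320,155,66,50,6),crop(b,240,222,66,50,6)])])
cv2.imwrite("pics/crops.png",W[:,:,::-1])
# wheel green disc
for n,c,box in(("top",a,(395,145,465,210)),("scene",b,(165,220,230,280))):
    hsv=cv2.cvtColor(c["color"],cv2.COLOR_RGB2HSV); m=cv2.inRange(hsv,(25,100,80),(45,255,255))
    k=np.zeros_like(m);k[box[1]:box[3],box[0]:box[2]]=1;m=m*k
    cs=max(cv2.findContours(m,0,2)[0],key=cv2.contourArea); e=cv2.fitEllipse(cs); print(n,e, onplane(c,*e[0],.03), pt(c,*e[0]))
P=cloud(a); g=P[145:210,395:465]; z=g[...,2]; print("tyre z",np.percentile(z,[50,80,90,95,98]))
m=(z>.033)&(z<.05); q=g[m][:,:2]; print(q.min(0),q.max(0),(q.min(0)+q.max(0))/2)
k=(z>.03)
(cx,cy),r=cv2.minEnclosingCircle((g[m][:,:2]*1000).astype(np.float32)); print(cx,cy,r)
```

```text
top ((426.8023376464844, 175.97100830078125), (33.038394927978516, 34.03347396850586), 146.22544860839844) [ 0.53490193 -0.34904645  0.03      ] [ 0.5369074  -0.35507163  0.00119599]
scene ((194.6205291748047, 246.26666259765625), (23.687763214111328, 34.09919357299805), 72.12025451660156) [ 0.53477944 -0.34872205  0.03      ] [ 0.53151263 -0.35024133  0.02490184]
tyre z [0.00274314 0.03306468 0.04031096 0.04219921 0.0441453 ]
[ 0.479537  -0.4019862] [ 0.58921216 -0.29349915] [ 0.53437458 -0.34774268]
533.6519775390625 -348.0760803222656 56.62446594238281
```

View pics/crops.png

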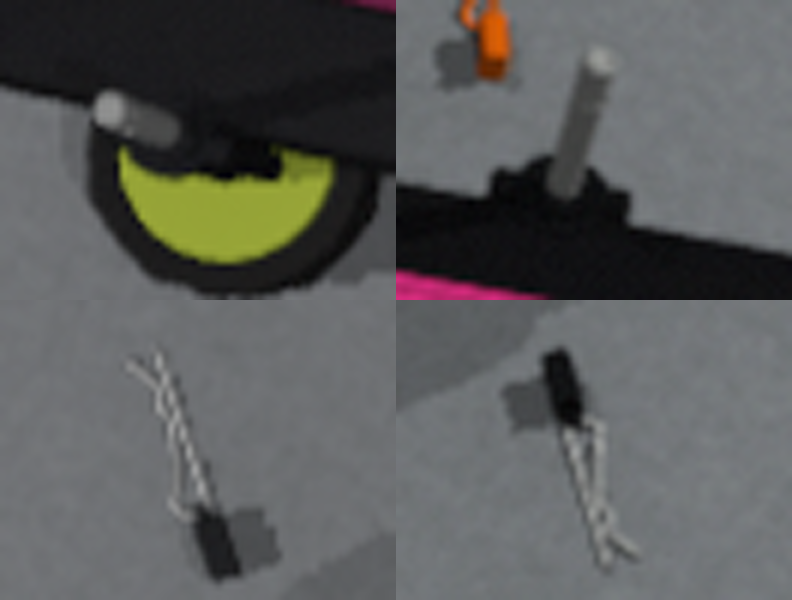

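The crops show the axle end at top (183,163.3) and scene (434,200). The clip's straight leg has its tip at top (345.8,214.2 in crop scale) and runs to the grip, and the bent leg is on the left (+y).

Run:
```python
from h import *
a=load("top0"); b=load("scene0")
print("axle end",two(a,(183,163.3),b,(434,200)))
print("wheel 2view",two(a,(426.8,176),b,(194.6,246.3)))
# clip: tip and grip in top: crop offsets
f=lambda x,y:(320+x/6,155+(y-300)/6)
g=lambda x,y:(240+(x-396)/6,222+(y-300)/6)
for n,p,q,z in(("tip",f(155,355),g(605,567),.002),("gripc",f(218,545),g(563,388),.018)): print(n,p,onplane(a,*p,z),onplane(b,*q,z),two(a,p,b,q))
# dark grip mask
P=cloud(a)
m=(P[...,2]>.010)&(P[...,2]<.03); k=np.zeros_like(m);k[180:210,345:368]=1
q=P[m&k]; print(len(q),q.mean(0),q[:,2].max())
# front wheel green
for c,box in((a,(55,110,110,175)),(b,(510,205,580,255))):
    hsv=cv2.cvtColor(c["color"],cv2.COLOR_RGB2HSV); m=cv2.inRange(hsv,(25,100,80),(45,255,255)); k=np.zeros_like(m);k[box[1]:box[3],box[0]:box[2]]=1
    cs=max(cv2.findContours(m*k,0,2)[0],key=cv2.contourArea); e=cv2.fitEllipse(cs); print(e,onplane(c,*e[0],.19))
# bed edge direction: pink pixels at z~.182
hsv=cv2.cvtColor(a["color"],cv2.COLOR_RGB2HSV)
o=get_obs(); print(Rn.from_quat(o["ee_rot"]).as_matrix())
print(camera("wrist")["tool_from_camera"])
```

```text
axle end (array([0.55926633, 0.18136591, 0.2291475 ]), [np.float64(0.0010669875812438644), np.float64(0.0010669875812438303)])
wheel 2view (array([ 0.53482022, -0.34891952,  0.02992071]), [np.float64(0.00013366857081754127), np.float64(0.00013366857081764896)])
tip (345.8333333333333, 164.16666666666666) [ 0.5708505  -0.15864604  0.002     ] [ 0.57675542 -0.15716189  0.002     ] (array([ 0.57166046, -0.15857869, -0.00679364]), [np.float64(0.0005348926493706406), np.float64(0.0005348926493706904)])
gripc (356.3333333333333, 195.83333333333334) [ 0.49225832 -0.18089541  0.018     ] [ 0.50212679 -0.17620136  0.018     ] (array([ 0.49261078, -0.17993452,  0.0036471 ]), [np.float64(0.0019899402235973875), np.float64(0.001989940223597452)])
56 [ 0.49142788 -0.17916431  0.01806   ] 0.024392189625781116
((82.90140533447266, 141.16993713378906), (32.74530029296875, 36.6580696105957), 24.101285934448242) [0.61538943 0.40024269 0.19      ]
((544.1359252929688, 232.49949645996094), (23.921371459960938, 42.611541748046875), 116.47383880615234) [0.61559572 0.40205342 0.19      ]
[[ 9.00962116e-01  4.33897323e-01 -6.15067594e-04]
 [ 4.33897749e-01 -9.00961493e-01  1.06423412e-03]
 [-9.23838824e-05 -1.22571107e-03 -9.99999245e-01]]
[[-3.20580843e-04 -9.45190585e-01 -3.26518998e-01  8.53429894e-02]
 [ 9.99999776e-01 -4.94655077e-04  4.50088817e-04  4.57306475e-04]
 [-5.86933991e-04 -3.26518780e-01  9.45190532e-01 -1.30465511e-01]
 [ 0.00000000e+00  0.00000000e+00  0.00000000e+00  1.00000000e+00]]
```

{"op": "move_arm", "data": {
  "plan": [
    {"delta_pos": [0, 0, -0.06], "turn": [0, 0, 0], "fingers": 0},
    {"delta_pos": [0.05, -0.012, -0.09], "turn": [0, 0, 0], "fingers": 0.2},
    {"delta_pos": [0.11, -0.026, -0.09], "turn": [0, 0, 0], "fingers": 0.4},
    {"delta_pos": [0.17, -0.04, -0.09], "turn": [0, 0, 0], "fingers": 0.47},
    {"delta_pos": [0.23, -0.054, -0.07], "turn": [0, 0, 0], "fingers": 0.47},
    {"delta_pos": [0.29, -0.068, -0.03], "turn": [0, 0, 0], "fingers": 0.47},
    {"delta_pos": [0.33, -0.078, 0.03], "turn": [0, 0, 0], "fingers": 0.47},
    {"delta_pos": [0.331, -0.078, 0.06], "turn": [0, 0, 0], "fingers": 0.47},
    {"delta_pos": [0.331, -0.078, 0.06], "turn": [0, 0, 0], "fingers": 0.47},
    {"delta_pos": [0.331, -0.078, 0.06], "turn": [0, 0, 0], "fingers": 0.47}
  ]
}}

```text
clock: 1.4
position: [0.5355, -0.3507, 0.1844]
ee_rot: [0.975, 0.222, 0.001, 0.001]
ft_force: [0.3, -1.0, 0.6]
grip_width: 0.53
grasp_force: 0.0
```

```bash
cat > wh.py <<'E'
from h import *
o=get_obs(); print(o["clock"],o["position"],o["grip_width"],o["ft_force"])
c=shot("wrist","w1")
hsv=cv2.cvtColor(c["color"],cv2.COLOR_RGB2HSV); m=cv2.inRange(hsv,(25,100,60),(45,255,255))
cs=max(cv2.findContours(m,0,2)[0],key=cv2.contourArea); e=cv2.fitEllipse(cs); print(e,onplane(c,*e[0],.03))
P=cloud(c).reshape(-1,3); W=np.array([.535,-.349])
r=np.linalg.norm(P[:,:2]-W,axis=1)
ok=c["range_z"].reshape(-1)>0.05
for lo,hi in((.009,.014),(.02,.04),(.044,.052),(.07,.1)):
    k=ok&(r>lo)&(r<hi)&(P[:,2]<.07); print(lo,k.sum(),np.median(P[k,2]))
k=ok&(P[:,2]>.034)&(P[:,2]<.06)&(r>.03)&(r<.07)
x=P[k]; (a,b),R=cv2.minEnclosingCircle((x[:,:2]*1000).astype(np.float32)); print("tyre",a,b,R)
k=ok&(P[:,2]>.035)&(P[:,2]<.06)&(r<.022)
x=P[k]; (a,b),R=cv2.minEnclosingCircle((x[:,:2]*1000).astype(np.float32)); print("boss",a,b,R,np.median(x[:,2]))
E
python3 wh.py
```

```text
1.4 [ 0.53546766 -0.35072578  0.18441008] 0.5303625911843189 [ 0.31146039 -1.00797181  0.59310131]
((316.86663818359375, 186.94515991210938), (78.56141662597656, 82.96337890625), 89.99476623535156) [ 0.54049986 -0.34768086  0.03      ]
0.009 300 0.04157558093654673
0.02 3843 0.024858126080143244
0.044 2340 0.038645173991184674
0.07 13111 -0.001270609394263406
tyre 538.2201538085938 -348.7655029296875 56.482887268066406
boss 538.5552978515625 -348.7936706542969 15.861781120300293 0.04141932808723401
```

View pics/w1.png

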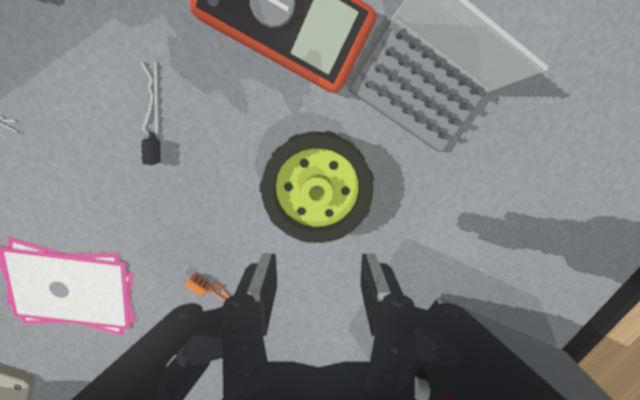

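The wheel centre is at (317,187) with the open fingers below it in line, and the boss is at about (0.537,-0.349). The clip's grip is at (150,150), with its tip to the upper right.

{"op": "move_arm", "data": {
  "plan": [
    {"delta_pos": [0.002, -0.001, 0.05], "turn": [0, 0, 0], "fingers": 0.5},
    {"delta_pos": [0.002, -0.001, 0.1], "turn": [0, 0, 0], "fingers": 0.5},
    {"delta_pos": [0.002, -0.001, 0.13], "turn": [0, 0, 0], "fingers": 0.5},
    {"delta_pos": [0.002, -0.001, 0.138], "turn": [0, 0, 0], "fingers": 0.5},
    {"delta_pos": [0.002, -0.001, 0.142], "turn": [0, 0, 0], "fingers": 0.5},
    {"delta_pos": [0.002, -0.001, 0.142], "turn": [0, 0, 0], "fingers": 0.5}
  ]
}}

```text
clock: 2.2
position: [0.5377, -0.3482, 0.0421]
ee_rot: [0.975, 0.222, 0.001, 0.001]
ft_force: [0.6, -0.2, 0.1]
grip_width: 0.5
grasp_force: 0.0
```

Feel for the dish floor.

{"op": "move_arm", "data": {
  "plan": [
    {"delta_pos": [0, 0, 0.002], "turn": [0, 0, 0], "fingers": 0.5},
    {"delta_pos": [0, 0, 0.004], "turn": [0, 0, 0], "fingers": 0.5},
    {"delta_pos": [0, 0, 0.004], "turn": [0, 0, 0], "fingers": 0.5}
  ]
}}

```text
clock: 2.58
position: [0.5369, -0.3475, 0.0363]
ee_rot: [0.975, 0.223, -0.0, 0.0]
ft_force: [-0.3, 0.8, 0.2]
grip_width: 0.495
grasp_force: 0.0
```

{"op": "move_arm", "data": {
  "plan": [
    {"delta_pos": [0, 0, 0], "fingers": 0.8, "turn": [0, 0, 0]},
    {"delta_pos": [0, 0, 0], "fingers": 0.8, "turn": [0, 0, 0]},
    {"delta_pos": [0, 0, 0], "fingers": 0.8, "turn": [0, 0, 0]},
    {"delta_pos": [0, 0, 0], "fingers": 0.8, "turn": [0, 0, 0]}
  ],
  "force": 50
}}

```text
clock: 3.08
position: [0.5373, -0.3478, 0.0369]
ee_rot: [0.975, 0.222, 0.0, 0.0]
ft_force: [0.3, 0.0, 5.3]
grip_width: 0.352
grasp_force: 50.2
```

{"op": "move_arm", "data": {
  "plan": [
    {"delta_pos": [0, 0, -0.05], "turn": [0, 0, 0], "fingers": 0.8},
    {"delta_pos": [0, 0, -0.11], "turn": [0, 0, 0], "fingers": 0.8},
    {"delta_pos": [0.01, -0.03, -0.16], "turn": [0, 0, 0], "fingers": 0.8},
    {"delta_pos": [0.025, -0.08, -0.19], "turn": [0, 0, 0], "fingers": 0.8},
    {"delta_pos": [0.04, -0.14, -0.21], "turn": [0, 0, 0], "fingers": 0.8},
    {"delta_pos": [0.055, -0.2, -0.22], "turn": [0, 0, 0], "fingers": 0.8},
    {"delta_pos": [0.07, -0.26, -0.235], "turn": [0, 0, 0], "fingers": 0.8},
    {"delta_pos": [0.085, -0.315, -0.25], "turn": [0, 0, 0], "fingers": 0.8},
    {"delta_pos": [0.1, -0.37, -0.26], "turn": [0, 0, 0], "fingers": 0.8},
    {"delta_pos": [0.115, -0.42, -0.265], "turn": [0, 0, 0], "fingers": 0.8},
    {"delta_pos": [0.13, -0.467, -0.265], "turn": [0, 0, 0], "fingers": 0.8},
    {"delta_pos": [0.13, -0.467, -0.265], "turn": [0, 0, 0], "fingers": 0.8}
  ]
}}

```text
clock: 4.58
position: [0.4498, 0.1337, 0.3009]
ee_rot: [0.974, 0.226, -0.0, -0.0]
ft_force: [0.0, -1.3, -2.5]
grip_width: 0.347
grasp_force: 50.7
```

Run:
```python
from h import *
o=get_obs(); print(o["clock"],o["position"],o["ft_force"],o["grip_width"],o["grasp_force"],o["joint_pos"])
c=shot("wrist","w2"); print(proj(c,[.559,.181,.229]),proj(c,[.559,.181,.16]))
print(-c["R"].T@c["t"])
```

```text
4.575 [0.44983827 0.1337401  0.30088466] [ 0.02202522 -1.31509375 -2.5287744 ] 0.347218452888674 50.73321495205164 [ 0.25732605 -0.01007171 -0.6294206   1.73035518 -0.00692261  1.42012666
 -1.48596128]
[326.77088889  43.70906942] [324.56887834  59.18891891]
[0.52680208 0.17081878 0.43129347]
```

View pics/w2.png

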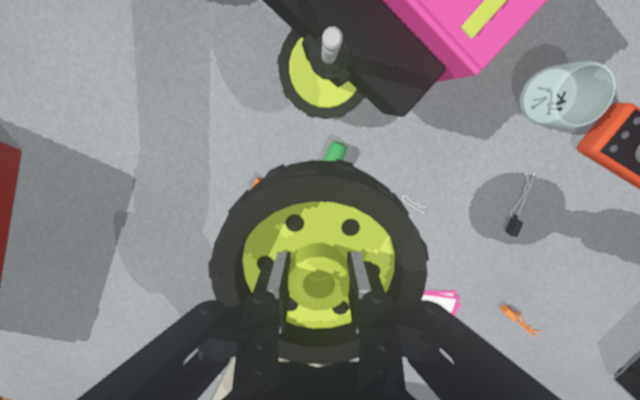

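The held wheel's bore is at (319,284) and the axle end at (331,33), with its collar near (331,72).

```bash
cat > ax.py <<'E'
from h import *
import sys
c=load(sys.argv[1]); tcp=np.array(eval(sys.argv[2])); box=eval(sys.argv[3])
g=cv2.cvtColor(c["color"],cv2.COLOR_RGB2GRAY)
u0,v0,u1,v1=box; s=g[v0:v1,u0:u1]; print(s[::2,::2])
P=cloud(c)[v0:v1,u0:u1]; 
m=(P[...,2]>.2)&(P[...,2]<.26); print("n",m.sum(),P[m].max(0),np.percentile(P[m][:,2],[50,80,90,95]))
q=P[m]; t=q[q[:,2]>np.percentile(q[:,2],60)]; print("top pts mean",t.mean(0))
E
python3 ax.py w2 "[0.4498,0.1337,0.3009]" "(314,18,348,52)"
python3 - <<'E'
from h import *
c=load("w2"); r,g_,b=[c["color"][...,i].astype(int) for i in range(3)]
g=cv2.cvtColor(c["color"],cv2.COLOR_RGB2GRAY); s=g[255:315:3,295:345:3]; print(s)
P=cloud(c); q=P[262:270,312:326]; print(q.reshape(-1,3).mean(0)); print("tyre",P[190:200,230:240].reshape(-1,3).mean(0))
E
```

```text
[[ 52  53  58  58  58  58  56  57  56  56  56  56  56  57  57  56  55]
 [ 51  53  56  58  59  59  57  58  57  56  57  57  56  56  56  56  56]
 [ 52  53  55  59  60  59  58  58  57  56  56  56  57  57  57  56  56]
 [ 53  52  54  57  61  59  57  56  55  56  58  56  56  58  58  58  57]
 [ 54  53  54  53  57  59  56  88 115 119 121  83  57  58  57  58  57]
 [ 54  54  54  54  58  61 110 178 192 186 184 157 112  61  57  57  57]
 [ 53  54  55  54  53 119 186 203 208 208 208 197 165 108  57  58  58]
 [ 52  53  55  54  70 174 206 204 211 210 210 209 192 143  73  57  57]
 [ 50  53  53  53 115 201 206 205 209 208 209 209 207 168 102  57  59]
 [ 50  51  58  60 152 208 208 208 209 210 210 211 211 176 110  58  59]
 [ 53  56  64  64 154 207 210 211 211 211 211 211 210 174 109  58  60]
 [ 64  65  65  65 149 206 210 211 210 210 210 210 207 165 103  58  58]
 [ 65  66  65  67 140 197 205 209 210 209 209 209 192 146  87  63  58]
 [ 68  67  65  68 133 178 197 202 207 207 206 192 158 127  66  64  59]
 [ 70  67  66  71 146 165 178 186 189 186 178 159 140 103  59  64  65]
 [ 69  66  66  73 150 175 146 152 1
[... 1038 characters left out ...]
131 122 125 125 125 125 126 125 124 122 143 166 161 139]
 [166 169 170 152 124 125 125 126 125 125 125 125 126 160 166 164 144]
 [165 167 169 170 149 126 125 126 125 125 124 129 154 165 167 168 144]
 [164 166 167 169 170 161 147 134 133 134 148 161 165 168 167 168 166]
 [142 164 165 167 168 169 169 167 166 167 167 167 167 167 168 166 138]
 [ 67 146 163 165 166 167 167 167 166 167 167 166 167 167 165 123  57]
 [ 62 180 195 172 163 164 166 165 166 165 165 165 166 142  86  60  61]
 [143 208 210 209 204 190 172 171 174 175 179 190 192  62  67  67  63]
 [209 209 210 209 209 210 209 210 211 209 210 210 209 148  69  65  72]]
[0.45999955 0.13807083 0.30563847]
tyre [0.35833555 0.22505773 0.01633311]
```

Run:
```python
from h import *
c=load("w2"); print(c["fx"])
z=.307
for p in((318.5,284.5),(303,285),(333.5,285),(318.5,271.5),(318.5,297.7)): print(onplane(c,*p,z))
A=onplane(c,332,37,.2315); B=onplane(c,318.5,284.5,z); print("axle",A,"bore",B,"d",A-B)
o=get_obs(); R=Rn.from_quat(o["ee_rot"]).as_matrix(); print(R.T@(A-B)); print(R[:, :2])
print([onplane(c,u,38,.2315) for u in (322,343)], [onplane(c,332,v,.2315) for v in (26.5,47)])
```

```text
297.19017771749293
[0.45125008 0.13378311 0.307     ]
[0.44766378 0.14045187 0.307     ]
[0.45421749 0.12708324 0.307     ]
[0.45778359 0.13698517 0.307     ]
[0.44438902 0.13042053 0.307     ]
axle [0.56315057 0.17967429 0.2315    ] bore [0.45125008 0.13378311 0.307     ] d [ 0.11190049  0.04589117 -0.0755    ]
[0.1208009  0.00764669 0.07534347]
[[ 8.99425564e-01  4.37072223e-01]
 [ 4.37072081e-01 -8.99426394e-01]
 [-1.28467482e-03 -1.83165663e-04]]
[array([0.56006051, 0.18478429, 0.2315    ]), array([0.56556261, 0.17355141, 0.2315    ])] [array([0.56803053, 0.18215654, 0.2315    ]), array([0.55840923, 0.17726255, 0.2315    ])]
```

{"op": "move_arm", "data": {
  "plan": [
    {"delta_pos": [0.02, 0.004, 0], "turn": [0, 0, 0], "fingers": 0.8},
    {"delta_pos": [0.04, 0.008, 0], "turn": [0, 0, 0], "fingers": 0.8},
    {"delta_pos": [0.04, 0.008, 0], "turn": [0, 0, 0], "fingers": 0.8},
    {"delta_pos": [0.04, 0.008, 0], "turn": [0, 0, 0], "fingers": 0.8}
  ]
}}

```text
clock: 5.12
position: [0.4906, 0.1389, 0.3008]
ee_rot: [0.975, 0.222, -0.001, 0.0]
ft_force: [0.8, -0.3, -2.8]
grip_width: 0.353
grasp_force: 50.7
```

```bash
cat > rel.py <<'E'
from h import *
import sys
c=shot("wrist",sys.argv[1]); o=get_obs(); tcp=o["position"]; print(o["clock"],tcp,o["ft_force"])
g=cv2.cvtColor(c["color"],cv2.COLOR_RGB2GRAY); c["fx"]
def blob(m,seed):
    n,l,st,ce=cv2.connectedComponentsWithStats(m.astype(np.uint8)); 
    i=l[int(seed[1]),int(seed[0])]; print("blob",i,st[i],ce[i]); 
    e=cv2.fitEllipse(max(cv2.findContours((l==i).astype(np.uint8),0,1)[0],key=cv2.contourArea)); print(e); return e[0]
pb=proj(c,[tcp[0]+.0015,tcp[1],tcp[2]+.0061]); pa=proj(c,[.563,.1797,.2315]); print(pb,pa)
b=blob(abs(c["color"].astype(int)-c["color"][int(pb[1]),int(pb[0])]).max(-1)<22,pb)
a=blob(g>195,pa)
B=onplane(c,*b,tcp[2]+.0061); A=onplane(c,*a,.2315); R=Rn.from_quat(o["ee_rot"]).as_matrix()
print("A",A,"B",B,"A-B",A-B,"tool",R.T@(A-B));
E
python3 rel.py w3
```

```text
5.175 [0.49053635 0.13908798 0.30099053] [ 0.23401066 -0.88489504 -2.57375427]
[318.34163136 284.63016612] [309.02656552 106.06784239]
blob 63 [ 303  244   52   65 1395] [327.82867384 274.14551971]
((329.5004577636719, 276.0445556640625), (44.8008918762207, 63.53169250488281), 7.923677444458008)
blob 0 [     0      0    640    400 247721] [316.68710364 201.3099939 ]
((313.4823913574219, 203.33616638183594), (451.036376953125, 782.8822631835938), 91.15222930908203)
A [0.50501767 0.14911488 0.2315    ] B [0.49871326 0.13632953 0.30709053] A-B [ 0.00630441  0.01278535 -0.07559053] tool [ 0.01129019 -0.00880552  0.07557866]
```

View pics/w3.png

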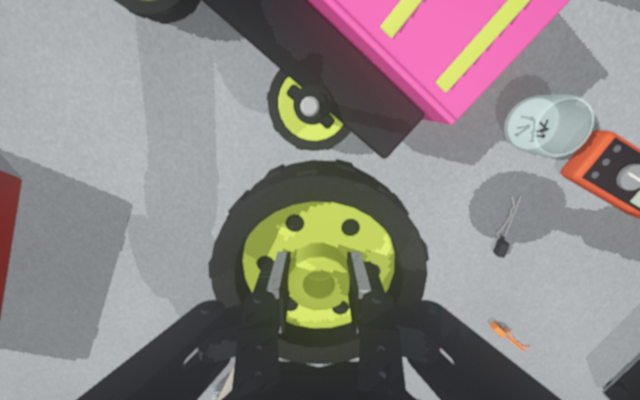

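The axle end is at (310,105), seen nearly end-on. The bore stays at (318.5,284.5).

Run:
```python
from h import *
c=load("w3"); o=get_obs(); tcp=o["position"]
g=cv2.cvtColor(c["color"],cv2.COLOR_RGB2GRAY); s=g[85:130,285:335]; print(s[::2,::3])
for th in(90,130,150):
    n,l,st,ce=cv2.connectedComponentsWithStats((s>th).astype(np.uint8)); i=l[20,25]; 
    print(th,st[i],ce[i]+[285,85],c["range_z"][105,310])
    if i: a=ce[i]+[285,85]
R=Rn.from_quat(o["ee_rot"]).as_matrix(); B=onplane(c,318.5,284.5,tcp[2]+.0061); A=onplane(c,*a,.2315); print(pt(c,310,105),A,B,A-B,R.T@(A-B))
```

```text
[[203 200 136  99 144  88  60  62  64  64  63  61  58  60  65  66  67]
 [202 187  70  62  88 130  64  66  65  66  64  64  62  57  60  66  66]
 [201 133  64  68  61  80  65  65  66  66  65  65  63  60  57  67  67]
 [196  73  65  68  68  65  66  66  65  66  65  64  64  64  57  62  67]
 [189  63  67  68  68  67  66  65  65  64  65  64  59  62  61  56  68]
 [199 103  62  67  67  67  65  72  83  74  65  66  63  56  62  57  67]
 [201 178  81  67  68  67  81 167 167 150  91  64  64  57  60  59  59]
 [200 200 169  68  68  68 159 197 190 179 153  65  64  61  56  60  58]
 [200 200 199  89  68  89 200 194 195 194 169  95  59  63  55  59  52]
 [200 200 199  86  67 127 202 191 193 193 180 116  57  57  56  55  52]
 [199 200 199  84  68 156 198 193 193 194 191 121  55  57  56  56  52]
 [199 198 199  94  68 148 198 194 195 195 193 121  57  56  57  55  53]
 [199 199 199 121  68 122 198 194 194 194 184 109  57  58  57  55  53]
 [199 199 199 152  67  86 187 193 193 192 158  82  58  57  56  55  53]
 [199 199 199 183  67  69 142 182 184 172 118  66  59  57  56  95  54]
 [199 199 199 194  97  67  79 134 1
[... 208 characters left out ...]
 66  66  67  65  62  63  65  64  63  76]
 [191 199 198 198 198 199 182 134  93  84  96 142  98  60  64  59 126]
 [157 199 198 198 198 198 199 202 197 195 198 215 191  72  61  82 199]
 [ 93 191 199 198 197 197 200 214 218 219 219 218 218 160  82 168 219]
 [ 70 133 198 199 197 201 213 217 217 217 218 217 218 213 195 213 218]]
90 [ 14  11  20  21 339] [308.97640118 105.86725664] 0.18876803
130 [ 15  12  18  19 279] [308.73476703 105.77777778] 0.18876803
150 [ 15  12  18  18 248] [308.49193548 105.54435484] 0.18876803
[0.56386222 0.17940528 0.23197027] [0.56313938 0.18014104 0.2315    ] [0.49213641 0.13905045 0.30709053] [ 0.07100298  0.04109058 -0.07559053] [ 0.08186479 -0.00629322  0.07551383]
```

{"op": "move_arm", "data": {
  "plan": [
    {"delta_pos": [0.03, -0.002, 0], "turn": [0, 0, 0], "fingers": 0.8},
    {"delta_pos": [0.065, -0.0055, 0], "turn": [0, 0, 0], "fingers": 0.8},
    {"delta_pos": [0.082, -0.0065, 0], "turn": [0, 0, 0], "fingers": 0.8},
    {"delta_pos": [0.082, -0.0065, 0.015], "turn": [0, 0, 0], "fingers": 0.8},
    {"delta_pos": [0.082, -0.0065, 0.025], "turn": [0, 0, 0], "fingers": 0.8},
    {"delta_pos": [0.082, -0.0065, 0.025], "turn": [0, 0, 0], "fingers": 0.8}
  ]
}}

```text
clock: 5.92
position: [0.5611, 0.1804, 0.2752]
ee_rot: [0.975, 0.222, -0.001, 0.0]
ft_force: [0.7, -0.5, -2.6]
grip_width: 0.351
grasp_force: 50.7
```

{"op": "move_arm", "data": {
  "plan": [
    {"delta_pos": [0, 0, 0.003], "turn": [0, 0, 0], "fingers": 0.8},
    {"delta_pos": [0, 0, 0.006], "turn": [0, 0, 0], "fingers": 0.8},
    {"delta_pos": [0, 0, 0.009], "turn": [0, 0, 0], "fingers": 0.8},
    {"delta_pos": [0, 0, 0.009], "turn": [0, 0, 0], "fingers": 0.8}
  ]
}}

```text
clock: 6.42
position: [0.5619, 0.1812, 0.2671]
ee_rot: [0.975, 0.223, -0.0, 0.0]
ft_force: [0.5, -0.3, -2.4]
grip_width: 0.35
grasp_force: 50.7
```

{"op": "move_arm", "data": {
  "plan": [
    {"delta_pos": [0, 0, 0.002], "turn": [0, 0, 0], "fingers": 0.8},
    {"delta_pos": [0, 0, 0.004], "turn": [0, 0, 0], "fingers": 0.8},
    {"delta_pos": [0, 0, 0.006], "turn": [0, 0, 0], "fingers": 0.8},
    {"delta_pos": [0, 0, 0.006], "turn": [0, 0, 0], "fingers": 0.8}
  ]
}}

```text
clock: 6.92
position: [0.5619, 0.1813, 0.2611]
ee_rot: [0.975, 0.223, -0.0, 0.0]
ft_force: [0.3, -0.1, -2.6]
grip_width: 0.35
grasp_force: 50.7
```

{"op": "move_arm", "data": {
  "plan": [
    {"delta_pos": [0, 0, 0.003], "turn": [0, 0, 0], "fingers": 0.8},
    {"delta_pos": [0, 0, 0.006], "turn": [0, 0, 0], "fingers": 0.8},
    {"delta_pos": [0, 0, 0.009], "turn": [0, 0, 0], "fingers": 0.8},
    {"delta_pos": [0, 0, 0.012], "turn": [0, 0, 0], "fingers": 0.8},
    {"delta_pos": [0, 0, 0.012], "turn": [0, 0, 0], "fingers": 0.8}
  ]
}}

```text
clock: 7.55
position: [0.5619, 0.1812, 0.249]
ee_rot: [0.975, 0.223, -0.0, 0.0]
ft_force: [-0.5, -0.9, -2.2]
grip_width: 0.359
grasp_force: 50.7
```

Inside the bore. Continue down; the underside is at 0.212 and the collar at 0.160.

{"op": "move_arm", "data": {
  "plan": [
    {"delta_pos": [0, 0, 0.008], "turn": [0, 0, 0], "fingers": 0.8},
    {"delta_pos": [0, 0, 0.016], "turn": [0, 0, 0], "fingers": 0.8},
    {"delta_pos": [0, 0, 0.024], "turn": [0, 0, 0], "fingers": 0.8},
    {"delta_pos": [0, 0, 0.032], "turn": [0, 0, 0], "fingers": 0.8},
    {"delta_pos": [0, 0, 0.038], "turn": [0, 0, 0], "fingers": 0.8},
    {"delta_pos": [0, 0, 0.042], "turn": [0, 0, 0], "fingers": 0.8},
    {"delta_pos": [0, 0, 0.042], "turn": [0, 0, 0], "fingers": 0.8}
  ]
}}

```text
clock: 8.43
position: [0.5619, 0.1812, 0.2071]
ee_rot: [0.975, 0.223, -0.0, 0.0]
ft_force: [-0.8, -0.6, -2.5]
grip_width: 0.35
grasp_force: 50.7
```

{"op": "move_arm", "data": {
  "plan": [
    {"delta_pos": [0, 0, 0.002], "turn": [0, 0, 0], "fingers": 0.8},
    {"delta_pos": [0, 0, 0.004], "turn": [0, 0, 0], "fingers": 0.8},
    {"delta_pos": [0, 0, 0.006], "turn": [0, 0, 0], "fingers": 0.8},
    {"delta_pos": [0, 0, 0.008], "turn": [0, 0, 0], "fingers": 0.8},
    {"delta_pos": [0, 0, 0.008], "turn": [0, 0, 0], "fingers": 0.8}
  ]
}}

```text
clock: 9.05
position: [0.5619, 0.1813, 0.1991]
ee_rot: [0.975, 0.223, -0.0, 0.0]
ft_force: [0.3, -0.1, -3.1]
grip_width: 0.352
grasp_force: 50.7
```

Underside is now at about 0.162.

{"op": "move_arm", "data": {
  "plan": [
    {"delta_pos": [0, 0, 0.001], "turn": [0, 0, 0], "fingers": 0.8},
    {"delta_pos": [0, 0, 0.002], "turn": [0, 0, 0], "fingers": 0.8},
    {"delta_pos": [0, 0, 0.003], "turn": [0, 0, 0], "fingers": 0.8},
    {"delta_pos": [0, 0, 0.003], "turn": [0, 0, 0], "fingers": 0.8}
  ]
}}

```text
clock: 9.55
position: [0.5622, 0.1814, 0.1969]
ee_rot: [0.975, 0.223, 0.0, 0.0]
ft_force: [-2.3, -0.6, 4.0]
grip_width: 0.347
grasp_force: 51.5
```

{"op": "move_arm", "data": {
  "plan": [
    {"delta_pos": [0, 0, 0.002], "turn": [0, 0, 0], "fingers": 0.52},
    {"delta_pos": [0, 0, 0.001], "turn": [0, 0, 0], "fingers": 0.52},
    {"delta_pos": [0, 0, 0.001], "turn": [0, 0, 0], "fingers": 0.52},
    {"delta_pos": [0, 0, -0.02], "turn": [0, 0, 0], "fingers": 0.52},
    {"delta_pos": [0, 0, -0.07], "turn": [0, 0, 0], "fingers": 0.52},
    {"delta_pos": [0, 0, -0.13], "turn": [0, 0, 0], "fingers": 0.52},
    {"delta_pos": [-0.05, 0, -0.14], "turn": [0, 0, 0], "fingers": 0.6},
    {"delta_pos": [-0.09, 0, -0.12], "turn": [0, 0, 0], "fingers": 0.6},
    {"delta_pos": [-0.09, 0, -0.12], "turn": [0, 0, 0], "fingers": 0.6}
  ]
}}

```text
clock: 10.68
position: [0.4786, 0.1406, 0.3148]
ee_rot: [0.975, 0.222, -0.001, 0.001]
ft_force: [-0.6, 0.2, 0.8]
grip_width: 0.401
grasp_force: 0.0
```

Run:
```python
from h import *
o=get_obs(); print(o["clock"],o["position"],o["ft_force"],o["grip_width"])
c=shot("wrist","w4"); P=cloud(c); r=np.linalg.norm(P[...,:2]-[.563,.18],axis=-1)
k=(r<.05)&(r>.044)&(P[...,2]>.19)&(P[...,2]<.215); 
q=P[k]; A=np.c_[q[:,:2]-q[:,:2].mean(0),np.ones(len(q))]; print(len(q),np.linalg.lstsq(A,q[:,2],rcond=None)[0],np.median(q[:,2]))
b=P[(r<.02)&(P[...,2]>.218)]; print("axle top",np.percentile(b[:,2],[50,90]),b.mean(0))
b=P[(r<.015)&(r>.009)&(P[...,2]>.19)&(P[...,2]<.213)]; print("boss",np.median(b[:,2]))
m=cv2.inRange(cv2.cvtColor(c["color"],cv2.COLOR_RGB2HSV),(25,100,60),(45,255,255))
print(proj(c,[.56,.18,.2]))
```

```text
10.675 [0.47855868 0.14057865 0.31477145] [-0.63508809  0.21402833  0.77149465] 0.40077241260964985
3194 [ 0.00091144 -0.00126549  0.19876093] 0.19876480564765547
axle top [0.44497155 0.44497155] [0.55740329 0.17785858 0.40347434]
boss 0.20167017914485935
[316.91410664  94.68648068]
```

View pics/w4.png

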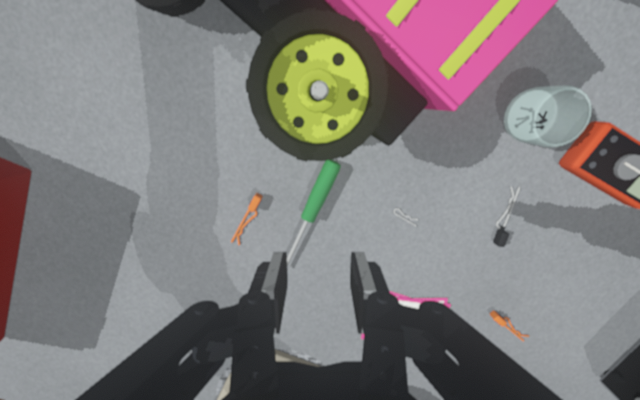

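The wheel is seated flat on the collar with the axle end showing at (319,90). The clip is at (505,215) with its grip at (501,238).

Units first: turns go in shares of 2 pi rad. So 0.15 rad / 6.2832 = 0.0239.

{"op": "move_arm", "data": {
  "plan": [
    {"delta_pos": [-0.025, 0.05, 0], "turn": [0, 0, 0.008], "fingers": 0.6},
    {"delta_pos": [-0.05, 0.1, 0], "turn": [0, 0, 0.0159], "fingers": 0.6},
    {"delta_pos": [-0.075, 0.15, 0.02], "turn": [0, 0, 0.0239], "fingers": 0.6},
    {"delta_pos": [-0.1, 0.2, 0.06], "turn": [0, 0, 0.0239], "fingers": 0.6},
    {"delta_pos": [-0.125, 0.25, 0.1], "turn": [0, 0, 0.0239], "fingers": 0.6},
    {"delta_pos": [-0.145, 0.292, 0.135], "turn": [0, 0, 0.0239], "fingers": 0.6},
    {"delta_pos": [-0.145, 0.292, 0.145], "turn": [0, 0, 0.0239], "fingers": 0.6},
    {"delta_pos": [-0.145, 0.292, 0.145], "turn": [0, 0, 0.0239], "fingers": 0.6},
    {"delta_pos": [-0.145, 0.292, 0.145], "turn": [0, 0, 0.0239], "fingers": 0.6}
  ]
}}

```text
clock: 11.85
position: [0.4783, -0.1824, 0.1725]
ee_rot: [0.989, 0.15, 0.001, 0.0]
ft_force: [-0.0, -0.6, 0.6]
grip_width: 0.398
grasp_force: 0.0
```

Run:
```python
from h import *
o=get_obs(); print(o["clock"],o["position"],o["ee_rot"],o["grip_width"])
c=shot("wrist","w5"); p=proj(c,[.52,-.17,0]); print(p)
u,v=p.astype(int); u0,v0=max(u-75,0),max(v-70,0); print(u0,v0)
s=c["color"][v0:v0+140,u0:u0+150]; cv2.imwrite("pics/w5c.png",cv2.resize(s,None,fx=4,fy=4,interpolation=cv2.INTER_CUBIC)[:,:,::-1])
```

```text
11.85 [ 0.4783406  -0.18238502  0.17250525] [9.88685625e-01 1.49999681e-01 8.85683709e-04 2.15530959e-04] 0.3977441917965718
[318.32062987 146.45471518]
243 76
```

View pics/w5c.png

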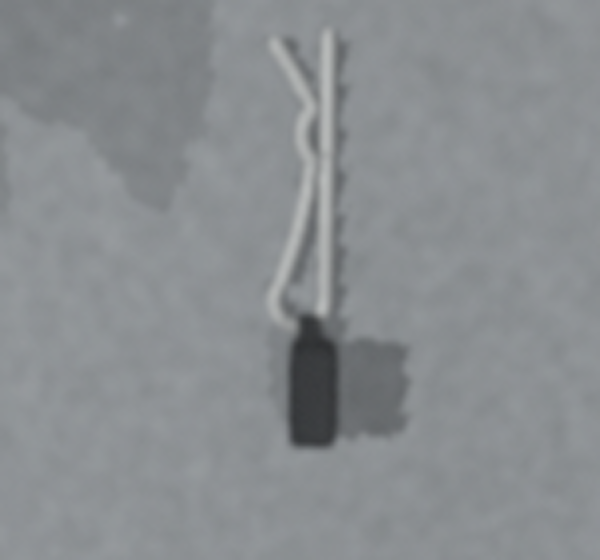

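The clip is seen close up with its straight leg running from (325,83.5) to (324,154) and its grip centred at about (321.3,174).

Run:
```python
from h import *
c=load("w5"); o=get_obs(); p=o["position"]; R=Rn.from_quat(o["ee_rot"]).as_matrix()
f=lambda x,y:(243+x/4,76+y/4)
loc=lambda X:(R.T@(X-p)*1000).round(1)
T=onplane(c,*f(328,30),.0018); B=onplane(c,*f(324,312),.0018); d=(T-B)/np.linalg.norm(T-B)
print("tip",T,"base",B,np.linalg.norm(T-B),"yaw",np.degrees(np.arctan2(d[1],d[0])),"tool yaw",np.degrees(np.arctan2(R[1,0],R[0,0])))
n=np.array([-d[1],d[0],0]); G=T-.0858*d+.003*n; print("grip from leg",G,loc(G))
for q in((313,338),(313,446),(290,400),(337,400)): print(loc(onplane(c,*f(*q),.016)))
P=cloud(c); r=c["range_z"]; 
v,u=int(76+395/4),int(243+313/4); print("grip top",P[v-5:v+6,u-3:u+4].reshape(-1,3).mean(0), loc(P[v-5:v+6,u-3:u+4].reshape(-1,3).mean(0)))
```

```text
tip [ 0.57808798 -0.15855509  0.0018    ] base [ 0.51471174 -0.17765898  0.0018    ] 0.06619295186537867 yaw 16.77469955589709 tool yaw 17.256809736239745
grip from leg [ 0.4950732  -0.18044541  0.0018    ] [ 16.3   2.9 170.9]
[ 31.9   3.1 156.7]
[  4.7   3.2 156.7]
[ 16.5  -2.5 156.7]
[ 16.5   9.1 156.7]
grip top [ 0.49809822 -0.17945579  0.02032301] [ 19.5   2.8 152.4]
```

Scaled: 0.008 rad / 6.2832 = 0.0013.

{"op": "move_arm", "data": {
  "plan": [
    {"delta_pos": [0.0155, 0.0025, 0.05], "turn": [0, 0, 0.0013], "fingers": 0.65},
    {"delta_pos": [0.0155, 0.0025, 0.1], "turn": [0, 0, 0.0013], "fingers": 0.65},
    {"delta_pos": [0.0155, 0.0025, 0.14], "turn": [0, 0, 0.0013], "fingers": 0.65},
    {"delta_pos": [0.0155, 0.0025, 0.153], "turn": [0, 0, 0.0013], "fingers": 0.65},
    {"delta_pos": [0.0155, 0.0025, 0.159], "turn": [0, 0, 0.0013], "fingers": 0.65},
    {"delta_pos": [0.0155, 0.0025, 0.159], "turn": [0, 0, 0.0013], "fingers": 0.65},
    {"delta_pos": [0.0155, 0.0025, 0.159], "turn": [0, 0, 0.0013], "fingers": 0.75},
    {"delta_pos": [0.0155, 0.0025, 0.159], "turn": [0, 0, 0.0013], "fingers": 1},
    {"delta_pos": [0.0155, 0.0025, 0.159], "turn": [0, 0, 0.0013], "fingers": 1},
    {"delta_pos": [0.0155, 0.0025, 0.159], "turn": [0, 0, 0.0013], "fingers": 1}
  ],
  "force": 40
}}

```text
clock: 13.15
position: [0.4933, -0.1819, 0.0135]
ee_rot: [0.989, 0.145, 0.001, 0.001]
ft_force: [-0.9, -0.3, 7.5]
grip_width: 0.13
grasp_force: 40.5
```

Scaled: 0.25 rad / 6.2832 = 0.0398.

{"op": "move_arm", "data": {
  "plan": [
    {"delta_pos": [0, 0, -0.02], "turn": [0, 0, 0], "fingers": 1},
    {"delta_pos": [0, 0, -0.07], "turn": [0, 0, 0], "fingers": 1},
    {"delta_pos": [0.01, -0.03, -0.12], "turn": [0, 0, 0.0127], "fingers": 1},
    {"delta_pos": [0.025, -0.08, -0.15], "turn": [0, 0, 0.0255], "fingers": 1},
    {"delta_pos": [0.04, -0.13, -0.18], "turn": [0, 0, 0.0398], "fingers": 1},
    {"delta_pos": [0.055, -0.18, -0.21], "turn": [0, 0, 0.0525], "fingers": 1},
    {"delta_pos": [0.07, -0.23, -0.24], "turn": [0, 0, 0.0653], "fingers": 1},
    {"delta_pos": [0.083, -0.28, -0.26], "turn": [0, 0, 0.0764], "fingers": 1},
    {"delta_pos": [0.096, -0.33, -0.26], "turn": [0, 0, 0.0864], "fingers": 1},
    {"delta_pos": [0.108, -0.3685, -0.26], "turn": [0, 0, 0.0864], "fingers": 1},
    {"delta_pos": [0.108, -0.3685, -0.255], "turn": [0, 0, 0.0864], "fingers": 1},
    {"delta_pos": [0.108, -0.3685, -0.255], "turn": [0, 0, 0.0864], "fingers": 1}
  ]
}}

```text
clock: 14.65
position: [0.4903, 0.2015, 0.267]
ee_rot: [0.992, -0.126, -0.0, 0.0]
ft_force: [0.2, 0.8, -0.2]
grip_width: 0.13
grasp_force: 39.6
```

Run:
```python
from h import *
o=get_obs(); print(o["clock"],o["position"],o["ee_rot"],o["ft_force"],o["joint_pos"])
R=Rn.from_quat(o["ee_rot"]).as_matrix(); print(np.degrees(np.arctan2(R[1,0],R[0,0])))
c=shot("wrist","w6"); p=proj(c,[.56,.18,.235]); print(p)
u0,v0=int(p[0])-100,max(int(p[1])-60,0); print(u0,v0)
s=c["color"][v0:v0+150,u0:u0+200]; cv2.imwrite("pics/w6c.png",cv2.resize(s,None,fx=4,fy=4,interpolation=cv2.INTER_CUBIC)[:,:,::-1])
```

```text
14.65 [0.4902688  0.20148112 0.26695505] [ 9.92028572e-01 -1.26012086e-01 -2.18145360e-04  4.67962101e-04] [ 0.19995259  0.7634162  -0.22444413] [ 0.09236427  0.16039116 -0.62841887  1.64660705  0.09650767  1.36669985
 -2.37312148]
-14.478423291519166
[325.12974713 127.24992774]
225 67
```

View pics/w6c.png

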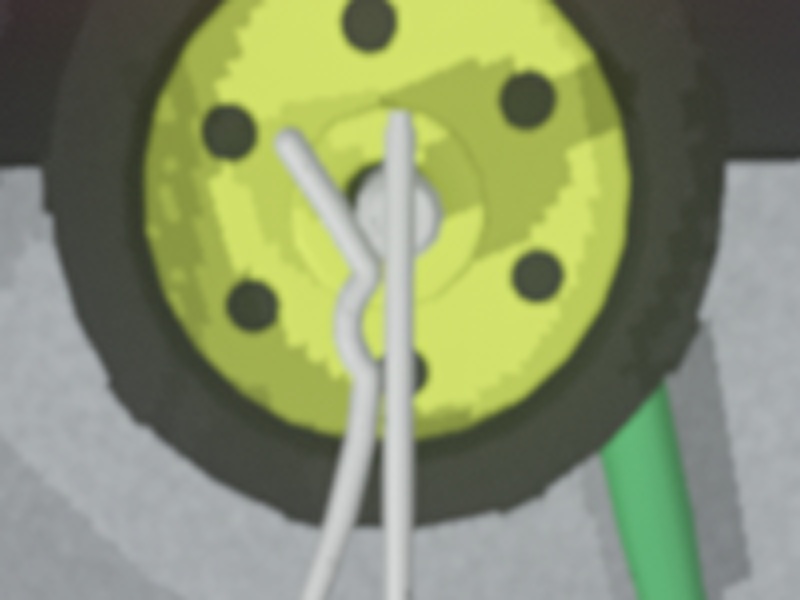

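The straight leg (x≈398) lies right over the axle end (397,212), and the chassis edge is level in the tool's image, so yaw and lateral alignment are good.

{"op": "move_arm", "data": {
  "plan": [
    {"delta_pos": [0, 0, 0.008], "turn": [0, 0, 0], "fingers": 1},
    {"delta_pos": [0, 0, 0.013], "turn": [0, 0, 0], "fingers": 1},
    {"delta_pos": [0, 0, 0.016], "turn": [0, 0, 0], "fingers": 1},
    {"delta_pos": [0, 0, 0.018], "turn": [0, 0, 0], "fingers": 1},
    {"delta_pos": [0, 0, 0.018], "turn": [0, 0, 0], "fingers": 1}
  ]
}}

```text
clock: 15.32
position: [0.4903, 0.2024, 0.2492]
ee_rot: [0.992, -0.126, -0.0, 0.0]
ft_force: [-0.5, -0.6, 0.1]
grip_width: 0.127
grasp_force: 39.6
```

{"op": "move_arm", "data": {
  "plan": [
    {"delta_pos": [0, 0, 0.001], "turn": [0, 0, 0], "fingers": 1},
    {"delta_pos": [0, 0, 0.002], "turn": [0, 0, 0], "fingers": 1},
    {"delta_pos": [0, 0, 0.002], "turn": [0, 0, 0], "fingers": 1}
  ]
}}

```text
clock: 15.7
position: [0.4903, 0.2024, 0.2472]
ee_rot: [0.992, -0.126, -0.0, 0.0]
ft_force: [-0.9, -0.4, -0.2]
grip_width: 0.132
grasp_force: 39.6
```

{"op": "move_arm", "data": {
  "plan": [
    {"delta_pos": [0, 0, 0.001], "turn": [0, 0, 0], "fingers": 1},
    {"delta_pos": [0, 0, 0.001], "turn": [0, 0, 0], "fingers": 1}
  ]
}}

```text
clock: 15.95
position: [0.4904, 0.2025, 0.2465]
ee_rot: [0.992, -0.126, 0.0, -0.0]
ft_force: [-1.0, -1.0, 1.2]
grip_width: 0.128
grasp_force: 39.9
```

{"op": "move_arm", "data": {
  "plan": [
    {"delta_pos": [0, 0, 0.001], "turn": [0, 0, 0], "fingers": 1},
    {"delta_pos": [0, 0, 0.001], "turn": [0, 0, 0], "fingers": 1}
  ]
}}

```text
clock: 16.2
position: [0.4905, 0.2026, 0.2456]
ee_rot: [0.992, -0.126, 0.0, -0.0]
ft_force: [-0.4, 0.7, 3.6]
grip_width: 0.126
grasp_force: 40.2
```

{"op": "move_arm", "data": {
  "plan": [
    {"delta_pos": [0, 0, 0.001], "turn": [0, 0, 0], "fingers": 1},
    {"delta_pos": [0, 0, 0.001], "turn": [0, 0, 0], "fingers": 1}
  ]
}}

```text
clock: 16.45
position: [0.4904, 0.2026, 0.2444]
ee_rot: [0.992, -0.126, 0.0, -0.0]
ft_force: [-0.6, 0.8, 3.3]
grip_width: 0.129
grasp_force: 40.2
```

{"op": "move_arm", "data": {
  "plan": [
    {"delta_pos": [0, 0, -0.001], "turn": [0, 0, 0], "fingers": 1},
    {"delta_pos": [0, 0, -0.001], "turn": [0, 0, 0], "fingers": 1}
  ]
}}

```text
clock: 16.7
position: [0.4902, 0.2022, 0.245]
ee_rot: [0.992, -0.126, -0.0, 0.0]
ft_force: [0.1, 1.4, 1.2]
grip_width: 0.128
grasp_force: 39.8
```

Run:
```python
from h import *
import time
for i in range(4):
    c=camera("scene"); o=get_obs(); print(o["clock"],o["position"],o["ft_force"],o["torque"])
s=c["color"][170:240,400:480]; cv2.imwrite("pics/s7.png",cv2.resize(s,None,fx=7,fy=7,interpolation=cv2.INTER_CUBIC)[:,:,::-1])
```

```text
16.75 [0.49025639 0.20225344 0.24504486] [0.80580351 1.32136488 0.34459166] [ 0.10136175 -0.10365374  0.02793194]
16.8 [0.49025503 0.20225977 0.24507705] [-0.47210584  0.14893805  0.20411772] [ 0.07066486 -0.09480231  0.02310411]
16.85 [0.49029393 0.20224407 0.24509179] [0.14311396 0.64705144 0.31915472] [ 0.10341733 -0.07152792  0.05860313]
16.9 [0.49025989 0.2022615  0.24511011] [ 0.16210537 -0.04351733  0.29691481] [ 0.05545614 -0.04295861 -0.0117764 ]
```

{"op": "move_arm", "data": {
  "plan": [
    {"delta_pos": [0, 0, -0.003], "turn": [0, 0, 0], "fingers": 1},
    {"delta_pos": [-0.012, 0, -0.003], "turn": [0, 0, 0], "fingers": 1},
    {"delta_pos": [-0.026, 0, -0.003], "turn": [0, 0, 0], "fingers": 1},
    {"delta_pos": [-0.026, 0, 0.008], "turn": [0, 0, 0], "fingers": 1},
    {"delta_pos": [-0.026, 0, 0.017], "turn": [0, 0, 0], "fingers": 1},
    {"delta_pos": [-0.026, 0, 0.019], "turn": [0, 0, 0], "fingers": 1},
    {"delta_pos": [-0.026, 0, 0.019], "turn": [0, 0, 0], "fingers": 1},
    {"delta_pos": [-0.026, 0, 0.019], "turn": [0, 0, 0], "fingers": 1}
  ]
}}

```text
clock: 17.9
position: [0.4654, 0.2089, 0.2265]
ee_rot: [0.992, -0.126, 0.0, -0.0]
ft_force: [0.3, -0.6, -0.4]
grip_width: 0.127
grasp_force: 39.7
```

Run:
```python
from h import *
o=get_obs(); print(o["clock"],o["position"],o["ft_force"],o["torque"])
c=shot("wrist","w8"); p=proj(c,[.56,.18,.22]); print(p,c["cx"],c["cy"])
u0,v0=int(p[0])-50,max(int(p[1])-50,0); print(u0,v0)
s=c["color"][v0:v0+90,u0:u0+100]; cv2.imwrite("pics/w8c.png",cv2.resize(s,None,fx=6,fy=6,interpolation=cv2.INTER_CUBIC)[:,:,::-1])
```

```text
17.9 [0.46538856 0.20893323 0.22647436] [ 0.26960953 -0.56974225 -0.41688788] [0.05290054 0.0232819  0.01494559]
[329.4059581   68.53629141] 318.36120027859505 204.86635921370575
279 18
```

View pics/w8c.png

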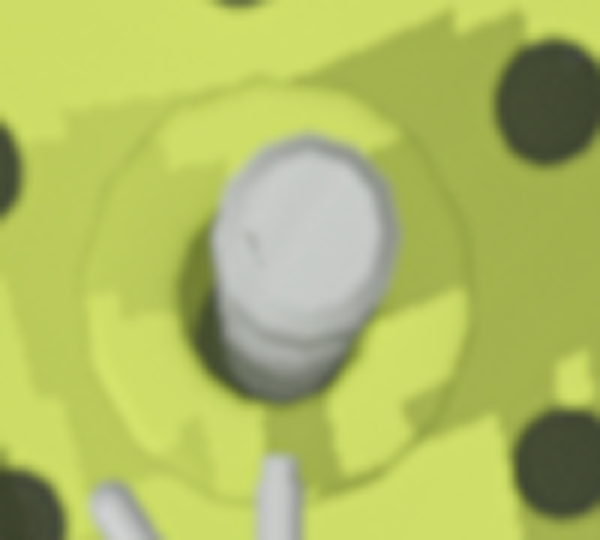

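The axle end is at (330.0,57.7) and the wire tip at (325.7,94.7) in the full image.

Run:
```python
from h import *
c=load("w8"); o=get_obs(); p=o["position"]; R=Rn.from_quat(o["ee_rot"]).as_matrix(); L=lambda X:((X-p)@R*1000).round(2)
f=lambda x,y:(279+x/6,18+y/6)
for n,q,z in(("axle",(306,238),.2328),("axL",(214,245),.2328),("axR",(398,245),.2328),("shaft base c",(283,385),.213),("tip",(280,458),.2158),("leg",(279,535),.2158)): print(n,L(onplane(c,*f(*q),z)))
```

```text
axle [101.36   4.18  -6.26]
axL [100.96  -1.61  -6.26]
axR [100.96   9.98  -6.26]
shaft base c [93.97  3.29 13.54]
tip [88.79  3.04 10.74]
leg [83.36  3.   10.74]
```

{"op": "move_arm", "data": {
  "plan": [
    {"delta_pos": [0, 0.0011, 0], "turn": [0, 0, 0], "fingers": 1},
    {"delta_pos": [0.003, 0.0011, 0], "turn": [0, 0, 0], "fingers": 1},
    {"delta_pos": [0.006, 0.0011, 0], "turn": [0, 0, 0], "fingers": 1},
    {"delta_pos": [0.007, 0.0011, 0], "turn": [0, 0, 0], "fingers": 1},
    {"delta_pos": [0.008, 0.0011, 0], "turn": [0, 0, 0], "fingers": 1},
    {"delta_pos": [0.008, 0.0011, 0], "turn": [0, 0, 0], "fingers": 1}
  ]
}}

```text
clock: 18.7
position: [0.4727, 0.2058, 0.2263]
ee_rot: [0.992, -0.126, -0.0, 0.0]
ft_force: [-0.5, -0.8, -0.2]
grip_width: 0.13
grasp_force: 39.7
```

{"op": "move_arm", "data": {
  "plan": [
    {"delta_pos": [0.001, 0, 0], "turn": [0, 0, 0], "fingers": 1},
    {"delta_pos": [0.002, 0, 0], "turn": [0, 0, 0], "fingers": 1},
    {"delta_pos": [0.002, 0, 0], "turn": [0, 0, 0], "fingers": 1}
  ]
}}

```text
clock: 19.08
position: [0.4746, 0.2053, 0.2263]
ee_rot: [0.992, -0.126, 0.0, 0.0]
ft_force: [-0.7, 0.8, -0.1]
grip_width: 0.125
grasp_force: 39.7
```

{"op": "move_arm", "data": {
  "plan": [
    {"delta_pos": [0.001, 0, 0], "turn": [0, 0, 0], "fingers": 1},
    {"delta_pos": [0.002, 0, 0], "turn": [0, 0, 0], "fingers": 1},
    {"delta_pos": [0.002, 0, 0], "turn": [0, 0, 0], "fingers": 1}
  ]
}}

```text
clock: 19.45
position: [0.4766, 0.2048, 0.2263]
ee_rot: [0.992, -0.126, 0.0, 0.0]
ft_force: [0.6, 0.3, -0.2]
grip_width: 0.125
grasp_force: 39.7
```

{"op": "move_arm", "data": {
  "plan": [
    {"delta_pos": [0.001, 0, 0], "turn": [0, 0, 0], "fingers": 1},
    {"delta_pos": [0.002, 0, 0], "turn": [0, 0, 0], "fingers": 1},
    {"delta_pos": [0.002, 0, 0], "turn": [0, 0, 0], "fingers": 1}
  ]
}}

```text
clock: 19.82
position: [0.4785, 0.2043, 0.2263]
ee_rot: [0.992, -0.126, 0.0, 0.0]
ft_force: [-0.4, -0.2, -0.2]
grip_width: 0.13
grasp_force: 39.7
```

{"op": "move_arm", "data": {
  "plan": [
    {"delta_pos": [0.001, 0, 0], "turn": [0, 0, 0], "fingers": 1},
    {"delta_pos": [0.002, 0, 0], "turn": [0, 0, 0], "fingers": 1},
    {"delta_pos": [0.003, 0, 0], "turn": [0, 0, 0], "fingers": 1},
    {"delta_pos": [0.004, 0, 0], "turn": [0, 0, 0], "fingers": 1},
    {"delta_pos": [0.004, 0, 0], "turn": [0, 0, 0], "fingers": 1}
  ]
}}

```text
clock: 20.45
position: [0.4824, 0.2033, 0.2263]
ee_rot: [0.992, -0.126, 0.0, 0.0]
ft_force: [-0.2, 0.6, 0.5]
grip_width: 0.127
grasp_force: 39.7
```

{"op": "move_arm", "data": {
  "plan": [
    {"delta_pos": [0.001, 0, 0], "turn": [0, 0, 0], "fingers": 1},
    {"delta_pos": [0.002, 0, 0], "turn": [0, 0, 0], "fingers": 1},
    {"delta_pos": [0.003, 0, 0], "turn": [0, 0, 0], "fingers": 1},
    {"delta_pos": [0.003, 0, 0], "turn": [0, 0, 0], "fingers": 1}
  ]
}}

```text
clock: 20.95
position: [0.4853, 0.2026, 0.2263]
ee_rot: [0.992, -0.126, -0.0, 0.0]
ft_force: [-0.6, 0.6, -0.0]
grip_width: 0.131
grasp_force: 39.7
```

Run:
```python
from h import *
o=get_obs(); print(o["clock"],o["position"],o["ft_force"],o["torque"])
c=shot("wrist","w9"); p=proj(c,[.56,.18,.22]); print(p,c["cx"],c["cy"])
u0,v0=int(p[0])-70,max(int(p[1])-55,0); print(u0,v0)
s=c["color"][v0:v0+110,u0:u0+140]; cv2.imwrite("pics/w9c.png",cv2.resize(s,None,fx=5,fy=5,interpolation=cv2.INTER_CUBIC)[:,:,::-1])
```

```text
20.95 [0.48528326 0.20257147 0.22626548] [-0.56793821  0.56182698 -0.04061603] [-0.01392353  0.07525296  0.04510207]
[326.18376003 120.01410024] 318.36120027859505 204.86635921370575
256 65
```

View pics/w9c.png

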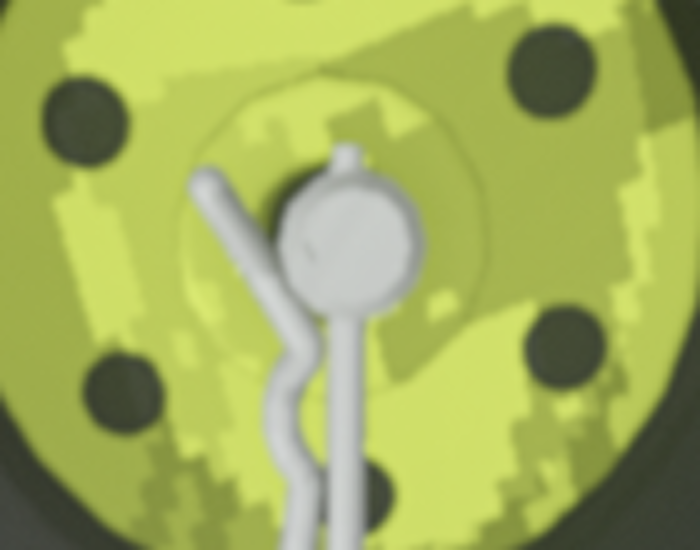

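The straight leg is through the cross hole, with its tip showing beyond the axle at (346,155), and the bent leg is just touching the axle's side. About 15 mm is left.

{"op": "move_arm", "data": {
  "plan": [
    {"delta_pos": [0.001, 0, 0], "turn": [0, 0, 0], "fingers": 1},
    {"delta_pos": [0.002, 0, 0], "turn": [0, 0, 0], "fingers": 1},
    {"delta_pos": [0.003, 0, 0], "turn": [0, 0, 0], "fingers": 1},
    {"delta_pos": [0.004, 0, 0], "turn": [0, 0, 0], "fingers": 1},
    {"delta_pos": [0.004, 0, 0], "turn": [0, 0, 0], "fingers": 1}
  ],
  "force": 70
}}

```text
clock: 21.62
position: [0.4889, 0.2021, 0.2263]
ee_rot: [0.992, -0.125, -0.0, -0.0]
ft_force: [-1.6, 3.5, -1.0]
grip_width: 0.118
grasp_force: 74.2
```

{"op": "move_arm", "data": {
  "plan": [
    {"delta_pos": [0.001, 0, 0], "turn": [0, 0, 0], "fingers": 1},
    {"delta_pos": [0.002, 0, 0], "turn": [0, 0, 0], "fingers": 1},
    {"delta_pos": [0.002, 0, 0], "turn": [0, 0, 0], "fingers": 1}
  ]
}}

```text
clock: 22.0
position: [0.4904, 0.2018, 0.2261]
ee_rot: [0.992, -0.125, -0.001, -0.0]
ft_force: [-4.3, 4.8, -1.1]
grip_width: 0.119
grasp_force: 74.3
```

{"op": "move_arm", "data": {
  "plan": [
    {"delta_pos": [0.001, 0, 0], "turn": [0, 0, 0], "fingers": 1},
    {"delta_pos": [0.002, 0, 0], "turn": [0, 0, 0], "fingers": 1},
    {"delta_pos": [0.002, 0, 0], "turn": [0, 0, 0], "fingers": 1}
  ]
}}

```text
clock: 22.38
position: [0.492, 0.2016, 0.2262]
ee_rot: [0.992, -0.125, -0.001, -0.0]
ft_force: [-4.6, 5.1, 1.5]
grip_width: 0.118
grasp_force: 74.4
```

{"op": "move_arm", "data": {
  "plan": [
    {"delta_pos": [0.001, 0, 0], "turn": [0, 0, 0], "fingers": 1},
    {"delta_pos": [0.002, 0, 0], "turn": [0, 0, 0], "fingers": 1},
    {"delta_pos": [0.002, 0, 0], "turn": [0, 0, 0], "fingers": 1}
  ]
}}

```text
clock: 22.75
position: [0.4949, 0.2007, 0.2264]
ee_rot: [0.992, -0.125, 0.0, -0.0]
ft_force: [-0.3, 6.3, -2.2]
grip_width: 0.115
grasp_force: 74.2
```

{"op": "move_arm", "data": {
  "plan": [
    {"delta_pos": [0.001, 0, 0], "turn": [0, 0, 0], "fingers": 1},
    {"delta_pos": [0.002, 0, 0], "turn": [0, 0, 0], "fingers": 1},
    {"delta_pos": [0.002, 0, 0], "turn": [0, 0, 0], "fingers": 1}
  ]
}}

```text
clock: 23.12
position: [0.498, 0.1997, 0.2267]
ee_rot: [0.992, -0.126, 0.001, -0.001]
ft_force: [4.8, 5.5, -0.8]
grip_width: 0.116
grasp_force: 74.1
```

{"op": "move_arm", "data": {
  "plan": [
    {"delta_pos": [0.001, 0, 0], "turn": [0, 0, 0], "fingers": 1},
    {"delta_pos": [0.002, 0, 0], "turn": [0, 0, 0], "fingers": 1},
    {"delta_pos": [0.002, 0, 0], "turn": [0, 0, 0], "fingers": 1}
  ]
}}

```text
clock: 23.5
position: [0.5, 0.199, 0.2268]
ee_rot: [0.992, -0.126, 0.001, -0.0]
ft_force: [4.2, 3.5, -0.7]
grip_width: 0.118
grasp_force: 74.3
```

{"op": "move_arm", "data": {
  "plan": [
    {"delta_pos": [0.001, 0, 0], "turn": [0, 0, 0], "fingers": 1},
    {"delta_pos": [0.001, 0, 0], "turn": [0, 0, 0], "fingers": 1}
  ]
}}

```text
clock: 23.75
position: [0.5004, 0.1989, 0.2266]
ee_rot: [0.992, -0.126, 0.001, -0.0]
ft_force: [3.9, 4.4, 0.4]
grip_width: 0.116
grasp_force: 74.4
```

{"op": "move_arm", "data": {
  "plan": [
    {"delta_pos": [0.001, 0, 0], "turn": [0, 0, 0], "fingers": 1},
    {"delta_pos": [0.001, 0, 0], "turn": [0, 0, 0], "fingers": 1}
  ]
}}

```text
clock: 24.0
position: [0.5006, 0.1988, 0.2263]
ee_rot: [0.992, -0.126, -0.0, -0.0]
ft_force: [-0.1, 5.0, 0.2]
grip_width: 0.116
grasp_force: 74.4
```

Run:
```python
from h import *
o=get_obs(); print(o["clock"],o["position"],o["ft_force"],o["torque"])
c=shot("wrist","w10"); p=proj(c,[.56,.18,.22]); print(p,c["cx"],c["cy"])
u0,v0=int(p[0])-70,max(int(p[1])-55,0); print(u0,v0)
s=c["color"][v0:v0+110,u0:u0+140]; cv2.imwrite("pics/w10c.png",cv2.resize(s,None,fx=5,fy=5,interpolation=cv2.INTER_CUBIC)[:,:,::-1])
g=cv2.cvtColor(c["color"],cv2.COLOR_RGB2HSV)
# column-wise low-saturation profile through the leg line: find tip row
u=int(p[0])-2
m=(c["color"].min(-1)>120)
for v in range(80,180,3): print(v,"".join("#" if x else "." for x in m[v,290:350]))
```

```text
24.0 [0.5006302  0.19879926 0.22628657] [-0.07555881  4.99810608  0.19715905] [ 1.0806892 -0.1748016  0.368289 ]
[326.33212418 155.65359301] 318.36120027859505 204.86635921370575
256 100
80 ............................................................
83 ............................................................
86 ............................................................
89 ............................................................
92 ............................................................
95 ..............................########......................
98 ..####.......................##########.....................
101 ##########..................###########.....................
104 ############................###########.....................
107 ..############...............#########......................
110 ....###########..............#########......................
113 ......###########............#########......................
116 ........###########..........#########......................
119 ..........###########........##########.....................
122 ......
[... 589 characters left out ...]
......##################################..........
152 .....#..........###################################.........
155 ......#..........##################################.........
158 ..................################################..........
161 ....................############################............
164 .....................#########################..............
167 ....................#####################...................
170 ....................###################.....................
173 ....................##################......................
176 ...................#########.##########.....................
179 ..................##########.##########.....................
```

Axial force has gone from pull to zero with the axle between the two pinches of the bent leg, so the clip is home. Let go.

{"op": "move_arm", "data": {
  "plan": [
    {"delta_pos": [0, 0, 0], "turn": [0, 0, 0], "fingers": 0.8},
    {"delta_pos": [0, 0, 0], "turn": [0, 0, 0], "fingers": 0.6},
    {"delta_pos": [0, 0, 0], "turn": [0, 0, 0], "fingers": 0.5},
    {"delta_pos": [0, 0, 0], "turn": [0, 0, 0], "fingers": 0.5},
    {"delta_pos": [0, 0, -0.02], "turn": [0, 0, 0], "fingers": 0.5},
    {"delta_pos": [0, 0, -0.06], "turn": [0, 0, 0], "fingers": 0.5},
    {"delta_pos": [-0.01, 0, -0.1], "turn": [0, 0, 0], "fingers": 0.5},
    {"delta_pos": [-0.04, 0, -0.12], "turn": [0, 0, 0], "fingers": 0.5},
    {"delta_pos": [-0.04, 0, -0.12], "turn": [0, 0, 0], "fingers": 0.5},
    {"delta_pos": [-0.04, 0, -0.12], "turn": [0, 0, 0], "fingers": 0.5}
  ]
}}

```text
clock: 25.3
position: [0.4623, 0.208, 0.3458]
ee_rot: [0.992, -0.126, -0.0, 0.0]
ft_force: [-0.7, -0.6, -0.1]
grip_width: 0.5
grasp_force: 0.0
```

Run:
```python
from h import *
o=get_obs(); print(o["clock"],o["position"],o["ft_force"],o["grip_width"],o["grasp_force"])
c=shot("wrist","w11"); p=proj(c,[.54,.185,.22]); print(p)
u0,v0=max(int(p[0])-100,0),max(int(p[1])-75,0); print(u0,v0)
s=c["color"][v0:v0+150,u0:u0+200]; cv2.imwrite("pics/w11c.png",cv2.resize(s,None,fx=4,fy=4,interpolation=cv2.INTER_CUBIC)[:,:,::-1])
```

```text
25.3 [0.46225131 0.20803096 0.3458046 ] [-0.72924894 -0.62467736 -0.12377045] 0.4996541739089095 0.0
[322.01752256 107.944101  ]
222 32
```

View pics/w11c.png

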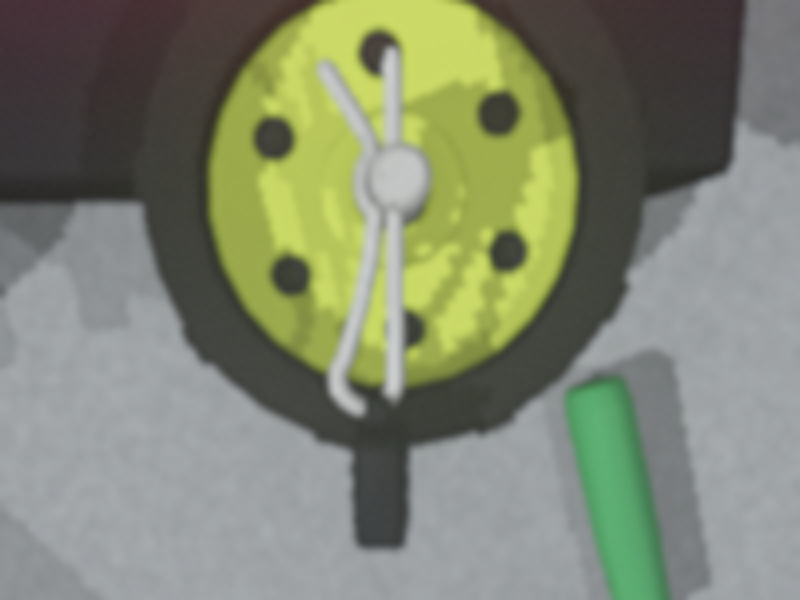

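The clip holds the axle, with the bulge round it at (385,185), the straight leg through to (390,45), and the grip free at (380,500).

Run:
```python
from h import *
c=load("w11"); f=lambda x,y:(222+x/4,32+y/4)
T=onplane(c,*f(390,45),.2158); A=onplane(c,*f(398,176),.2328); d=np.linalg.norm((T-A)[:2])*1000; print("tip ahead of axle mm",d)
if 21.3<d<26.3: print(hand_in())
```

```text
tip ahead of axle mm 24.879256683186785
the job is handed in; nothing more can be done
None
```

The wheel is down on its collar with the boss up, the black-gripped R-clip is snapped over the axle through the cross hole, everything is let go, and the job was handed in at about 25 s of robot time.

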